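# Snap a tensioner into its spring clip and hold it down

### The job

Take the slim tensioner cylinder that stands upright on the counter, lay it on its side along the spring clip holder, and press it down with the middle of its length in the clip until it snaps through between the jaws. Keep pressing after the snap: finish while still pushing it firmly down, level, so that the sprung pad beneath it stays well squeezed (by about half its travel); do not let up at the end. Leave everything else on the counter where it is.

Things in the scene. Friction and masses are not known exactly. Their poses are not given: they have to be found in the camera images.
- tensioner: the slim tensioner cylinder to clip in: brushed steel, 36 mm in diameter and 130 mm long, with a thinner stub (18 mm across, 18 mm long) on its far end, 0.32 to 0.58 kg. It starts standing upright on the counter, stub up. Origin: centre of its plain foot end; its own z runs along the cylinder from foot to stub. Either end may point either way in the clip.
- tensioner_mid (a point): point on the cylinder's axis at the middle of its 36 mm length, 65 mm from the foot end.
- clip: spring clip holder screwed to the counter: dark base plate 90 (its x) x 80 (its y) x 14 mm with two upright spring-steel jaws, each 36 mm long along x, about 50 mm over both. Origin: centre of the base's underside; x runs along the clip, the way the cylinder must lie; z is up. Within 18 mm of its middle there is no room for fingers beside the cylinder; farther out there is.
- clip_mouth (a point): point midway between the jaws' two rounded lips, over the clip's origin, 65.5 mm above the counter. The lips are 28 mm apart; flares above them, reaching 74 mm high, lead in. Laid on the closed jaws, the cylinder rests with its axis about 12 mm above this point and stays there under its own weight; snapped in, its axis is about 13 mm below it.
- jaw_left (a joint): angle of the sprung jaw on the clip's +y side (its twin is alike): 0 = closed, grows as it is spread. A downward push of about 12 to 18 N on the cylinder spreads the jaws; the resistance suddenly vanishes when the axis is level with the lips (jaws spread by about 0.09 rad), and the cylinder drops through onto the pad.
- pad (a joint): sprung rubber pad between the jaws, on which the snapped-in cylinder sits: 0 = up (its top 36 mm above the counter), grows in metres as it is squeezed down, stop at 0.008. Spring of 3000 N/m: the cylinder's own weight squeezes it 1 to 2 mm, a 10 N push on the cylinder 3.3 mm more.
- fat_tensioner: bystander: fat tensioner, brushed steel, 60 mm across, 80 mm high plus a 15 mm stub of 28 mm, standing upright. Too fat for the clip. Origin: centre of its underside.
- grommet: bystander: black rubber ring, 42 mm across, 14 mm high. Origin: centre of its underside.
- fitting: bystander: brass hydraulic fitting standing on end, 26 mm across, 40 mm high. Origin: centre of its underside.
- extension: bystander: chrome socket extension lying on the counter, 140 mm long, 20 mm thick, along its own x. Origin: under its middle, on the counter.
- gauge_block: bystander: green plastic block 50 x 30 x 14 mm lying flat. Origin: centre of its underside.
- lock_nut: bystander: round dark steel lock nut, 40 mm across, 18 mm high. Origin: centre of its underside.
- hex_bolt: bystander: bolt standing on its head, 34 mm across, 62 mm high. Origin: centre of its underside.
Not all that is in view belongs to the job. What is shaped like the clip but orange is not meant.

How it is judged:
By the outcome, as a careful person would: the job done as asked, in the order asked, and still so for the second after the job is handed in, while the arm keeps its last pose, push and grip.
It also fails if it takes over 59 s, if anything falls off the work surface, if the arm or the gripper's body presses on something with over 40 N, if the wrist force passes 120 N, or if a joint passes its speed limit or range.

### The arm

A 6-joint arm with a two-finger parallel gripper is mounted at the origin on the work surface. World frame = base frame: x ahead of the robot, y to its left, z up, the work surface at z = 0. Lengths are in m, angles in rad, forces in N, time in s.
With the tool pointing down it reaches from about 0.35 to 0.925 m from the base axis. Payload 6.4 kg.
Tool frame: the origin (TCP) lies at the very end of the fingers, on their centre line; the grasp point (between the pads) lies 19 mm behind it; z points along the fingers, y is the line along which they close (so a half turn about z gives the same grasp; the last joint's range is limited). The gripper opens to 94 mm and grips with 3 to 60 N. Pads are 16 mm wide; open, the fingers measure 119 mm over their backs; the gripper's body (75 mm by 177 mm) begins 78 mm behind the grasp point.
Start: joints at [-1.491, 0.245, 1.558, -0, 1.339, -0.174], TCP at [0.163, -0.629, 0.205] pointing down, gripper open.
Joint ranges: [-3.13, 3.13], [-1.02, 2.26], [0.13, 2.54], [-0.95, 4.09], [0.21, 2.88], [-2.74, 2.74]. Speed limits (rad/s): [2.57, 2.57, 3.14, 3.14, 3.14, 3.14].

### API

Orientations are given as a rotation vector (axis times angle).
In Python, from workcell import r gives the robot as it stands. Calls block until the motion is done:
- r.move_pose(position, orientation): joint-space move of the TCP to a pose.
- r.movel(position, orientation=None, vel=0.15, stop_force=None): straight line of the TCP; orientation=None keeps the orientation; vel is the mean speed in m/s. With stop_force (N) it stops when the force on the tool has changed by that much, and returns True; else False.
- r.move_j(angles): joint-space move.
- r.command_gripper(opening, strength=None): finger opening in m; strength is the grip in N (None keeps the last); returns when the fingers have stopped.
- r.sleep(seconds).
- r.ik(position, orientation): joint angles nearest the present ones, or None.
- r.sense(): the state.
- r.get_image(name): name is "scene" or "side" or "wrist"; returns the picture (480x640x3 uint8, blue, green, red); there is no depth.
- r.get_calibration(name): a dict with "fx", "fy", "cx", "cy" (pixels), "T" (4x4, takes a point from camera to world coordinates); the wrist camera has in their place "T_tool_cam" (4x4, takes a point from camera to tool coordinates, whose origin is the TCP and whose axes are the flange's). Camera axes: x right, y up, looking along -z (the intrinsics and any distortion apply to the point x, -y, -z); pixel columns grow to the right and rows downward; lengths in m; the calibration is good to about 2 mm. A picture is of the moment at which its call begins: read the wrist's pose just before it. get_calibration takes no time and is no camera call.
A pose or a line that the arm cannot do raises r.MotionError and nothing moves.
- r.hand_in(): hands the job in; it is judged then, once.
The state is a dict: "time": time; "q": joint angles; "dq": joint speeds; "joint_efforts": joint torques, N m; "eef_pos": TCP position; "tcp_rot": TCP orientation; "contact_force": force on the tool from outside, world axes, zero at the start; "ft_torque": the same for the moment, N m; "gripper_width": finger opening in m; "finger_force": force on a finger pad.
Only numpy, scipy, OpenCV 4.12 (cv2) and the standard library are available. Lean on these libraries where they do the work, as an engineer would, in place of code of your own. Each camera call takes 0.05 s, during which the arm holds its last target. There are 200 camera calls.

## Working session

There is one attempt and no reset: what is moved stays moved. The work goes in short steps, each a Python script; the robot and the scene stay as the last script left them, time stands still between calls to the robot, and variables do not carry over. Pictures are saved under pics/ and viewed, at most 10 in all, crops included, and the job is handed in when it is done.

```bash
ls; mkdir -p pics; python3 - <<'E'
from workcell import r
import cv2,numpy as np
for n in("scene","side"):
    cv2.imwrite(f"pics/{n}0.png",r.get_image(n))
    c=r.get_calibration(n);print(n,{k:(np.round(v,4).tolist()) for k,v in c.items()})
print({k:np.round(v,4).tolist() for k,v in r.get_calibration("wrist").items()})
s=r.sense();print(s['time'],s['eef_pos'],s['tcp_rot'],s['contact_force'])
E
```

```text
pics
scene {'fx': 603.4769, 'fy': 603.4769, 'cx': 315.6348, 'cy': 241.5288, 'T': [[0.7493, -0.4691, 0.4675, 1.1608], [0.6621, 0.5472, -0.5121, -0.6824], [-0.0156, 0.6933, 0.7205, 1.0076], [0.0, 0.0, 0.0, 1.0]]}
side {'fx': 444.1065, 'fy': 444.1065, 'cx': 322.0243, 'cy': 242.052, 'T': [[-0.7779, 0.4698, -0.4174, 0.0792], [-0.6281, -0.561, 0.5391, 0.5796], [0.0192, 0.6815, 0.7315, 0.9422], [0.0, 0.0, 0.0, 1.0]]}
{'fx': 365.5342, 'fy': 365.5342, 'cx': 322.9035, 'cy': 237.4847, 'T_tool_cam': [[-0.0017, 0.9744, 0.2249, 0.0649], [1.0, 0.0015, 0.0008, -0.0014], [0.0004, 0.2249, -0.9744, -0.1791], [0.0, 0.0, 0.0, 1.0]]}
0.1 [ 0.16318446 -0.6286468   0.20446442] [-3.11465492e+00 -3.97434789e-01 -1.52221098e-04] [ 1.00585638  0.19044892 -0.32082691]
```

View pics/scene0.png

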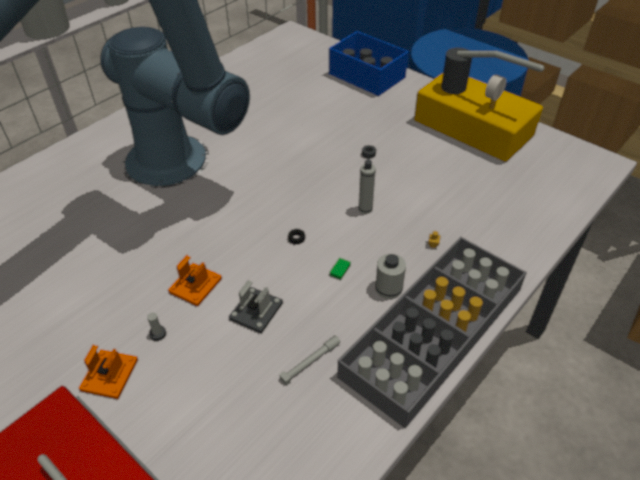

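View pics/side0.png

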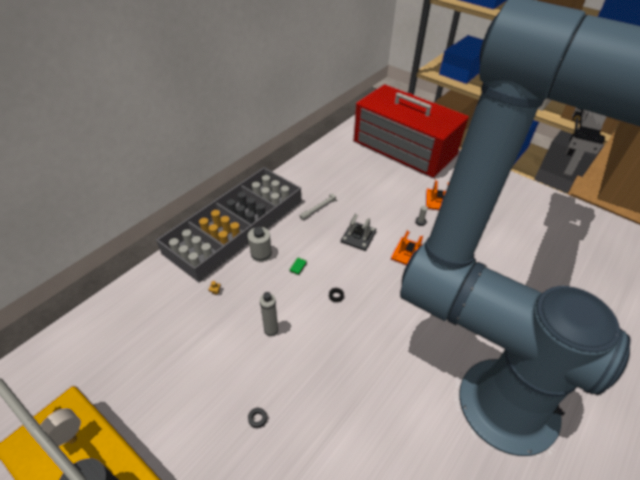

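The scene view shows the tensioner (foot ≈(366,207), stub top ≈(368,163)) and the dark clip ≈(257,307). In the side view they are at ≈(270,331) for the foot and ≈(358,234) for the clip. Next I'll cast rays to get rough positions.

```bash
cat > h.py <<'E'
from workcell import r
import cv2,numpy as np
from scipy.spatial.transform import Rotation as R
def ray(cal,uv,T=None):
    T=cal["T"] if T is None else T
    T=np.array(T); d=np.array([(uv[0]-cal["cx"])/cal["fx"],-(uv[1]-cal["cy"])/cal["fy"],-1.])
    return T[:3,3],T[:3,:3]@d
def onz(cal,uv,z,T=None):
    o,d=ray(cal,uv,T); return o+d*(z-o[2])/d[2]
def proj(cal,p,T=None):
    T=np.array(cal["T"] if T is None else T); c=T[:3,:3].T@(np.array(p)-T[:3,3])
    return np.array([cal["cx"]+cal["fx"]*c[0]/-c[2],cal["cy"]-cal["fy"]*c[1]/-c[2]])
def tool():
    s=r.sense();T=np.eye(4);T[:3,:3]=R.from_rotvec(s["tcp_rot"]).as_matrix();T[:3,3]=s["eef_pos"];return T
def wrist(name):
    T=tool()@np.array(r.get_calibration("wrist")["T_tool_cam"]);im=r.get_image("wrist")
    cv2.imwrite(f"pics/{name}.png",im);np.save(f"pics/{name}.npy",T);return im,T
def down(a):  # tool down, tool y (closing line) at world angle a
    y=np.array([np.cos(a),np.sin(a),0]);z=np.array([0,0,-1.]);x=np.cross(y,z)
    return R.from_matrix(np.c_[x,y,z]).as_rotvec()
E
python3 - <<'E'
from h import *
sc,si=[r.get_calibration(n) for n in("scene","side")]
for n,u,v,z in [("tens foot",(366,207),(271,331),0),("tens mid-top",(368,163),(267,295),.148),("clip base",(257,309),(358,236),.014),("fat",(390,283),(261,251),.01),("grommet",(297,237),(337,295),.007),("block",(340,269),(298,266),.01),("orange1",(195,285),(409,250),.01),("fitting?",(434,240),(215,287),.01),("bolt",(157,332),(421,217),.02),("nut",(369,152),(258,418),.01),("ext",(310,360),(318,207),.01)]:
    print(n,onz(sc,u,z).round(3),onz(si,v,z).round(3))
im=cv2.imread("pics/scene0.png")[260:350,200:320];cv2.imwrite("pics/c0.png",cv2.resize(im,None,fx=6,fy=6,interpolation=2))
E
```

```text
tens foot [0.523 0.202 0.   ] [0.526 0.196 0.   ]
tens mid-top [0.53  0.19  0.148] [0.525 0.195 0.148]
clip base [ 0.552 -0.2    0.014] [ 0.544 -0.19   0.014]
fat [0.717 0.038 0.01 ] [0.721 0.029 0.01 ]
grommet [0.469 0.012 0.007] [0.465 0.011 0.007]
block [ 0.61  -0.001  0.01 ] [0.605 0.004 0.01 ]
orange1 [ 0.402 -0.24   0.01 ] [ 0.402 -0.242  0.01 ]
fitting? [0.716 0.207 0.01 ] [0.724 0.196 0.01 ]
bolt [ 0.446 -0.374  0.02 ] [ 0.441 -0.372  0.02 ]
nut [0.402 0.368 0.01 ] [0.398 0.37  0.01 ]
ext [ 0.715 -0.218  0.01 ] [ 0.714 -0.215  0.01 ]
```

View pics/c0.png

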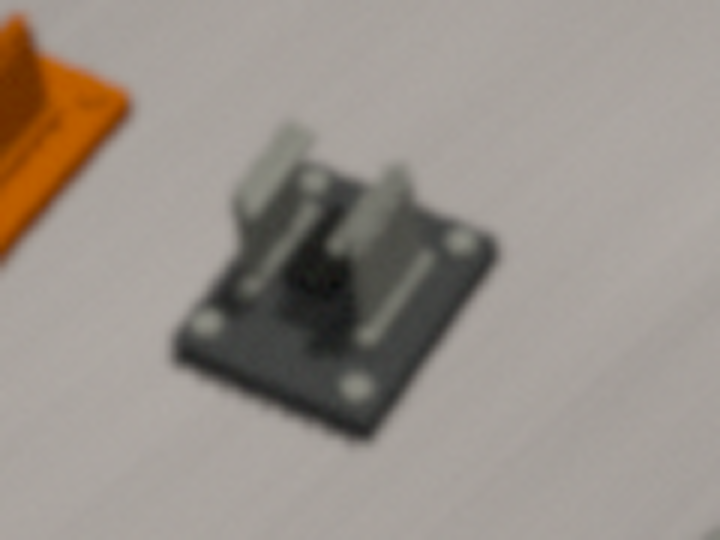

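The crop shows the clip base corners at full-image pixels of about right (282.8,300.5), bottom (261.7,331.7) and left (229.7,317.5). I'll look from nearer with the wrist camera and search for feasible IK.

```bash
python3 - <<'E'
from h import *
sc=r.get_calibration("scene")
A,B,C=[onz(sc,p,.014) for p in((282.8,300.5),(261.7,331.7),(229.7,317.5))]
ctr=(A+C)/2; e=A-B
print(A,B,C,"len",np.linalg.norm(A-B),np.linalg.norm(B-C),"ctr",ctr,"ang",np.degrees(np.arctan2(e[1],e[0])))
th=np.arctan2(e[1],e[0])
# look at clip: tool y across clip (angle th+90)
cands=[]
for a in (th+np.pi/2,th-np.pi/2):
    q=r.ik([ctr[0],ctr[1],.22],down(a)); print("look",q)
    if q is not None:cands.append((abs(q[5]),a))
a=min(cands)[1]
r.move_pose([ctr[0],ctr[1],.22],down(a)); wrist("w1"); print(r.sense()["time"])
# IK scan for the upright grasp
p=np.array([.525,.197,.105])
for el in (0,20,30,45):
  for az in range(-90,150,15):
    z=np.array([np.cos(np.radians(az))*np.cos(np.radians(el)),np.sin(np.radians(az))*np.cos(np.radians(el)),-np.sin(np.radians(el))])
    for s in(1,-1):
      y=s*np.array([-np.sin(np.radians(az)),np.cos(np.radians(az)),0]);x=np.cross(y,z)
      q=r.ik(p+.019*z,R.from_matrix(np.c_[x,y,z]).as_rotvec())
      if q is not None:print(el,az,s,"xz",x[2].round(2),np.round(q,2))
E
```

```text
[ 0.57728916 -0.1491456   0.014     ] [ 0.5999724  -0.23414234  0.014     ] [ 0.5254249  -0.25202574  0.014     ] len 0.08797144870444089 0.0766625492714075 ctr [ 0.55135703 -0.20058567  0.014     ] ang 104.94239341941544
look [-5.42034275e-01  8.63519892e-02  1.70993827e+00 -8.88178420e-16
  1.34530239e+00  2.33876442e+00]
look [-5.42034275e-01  8.63519892e-02  1.70993827e+00 -4.44089210e-16
  1.34530239e+00 -8.02828238e-01]
2.225
0 -15 1 xz -1.0 [0.47 0.46 2.25 3.92 1.26 1.27]
0 -15 -1 xz 1.0 [ 0.47  0.46  2.25  3.92  1.26 -1.87]
0 0 1 xz -1.0 [0.29 0.41 2.37 3.45 1.22 1.46]
0 0 -1 xz 1.0 [ 0.29  0.41  2.37  3.45  1.22 -1.68]
0 15 1 xz -1.0 [0.06 0.38 2.43 2.93 1.24 1.64]
0 15 -1 xz 1.0 [ 0.06  0.38  2.43  2.93  1.24 -1.5 ]
0 30 1 xz -1.0 [-0.16  0.38  2.42  2.43  1.31  1.79]
0 30 -1 xz 1.0 [-0.16  0.38  2.42  2.43  1.31 -1.35]
0 45 1 xz -1.0 [-0.3   0.42  2.34  2.03  1.4   1.91]
0 45 -1 xz 1.0 [-0.3   0.42  2.34  2.03  1.4  -1.23]
0 60 1 xz -1.0 [-0.36  0.48  2.22  1.72  1.5   2.01]
0 60 -1 xz 1.0 [-0.36  0.48  2.22  1.72  1.5  -1.13]
0 75 1 xz -1.0 [-0.37  0.55  2.07  1.48  1.62 
[... 3262 characters left out ...]
.02 -0.11  2.34  1.1   0.42  0.11]
45 45 -1 xz 0.71 [-0.12 -0.05  2.29  1.09  0.68 -0.15]
45 60 -1 xz 0.71 [-0.18  0.03  2.21  1.02  0.89 -0.32]
45 75 1 xz -0.71 [-0.2   0.13  2.1   0.92  1.08  2.68]
45 75 -1 xz 0.71 [-0.2   0.13  2.1   0.92  1.08 -0.47]
45 90 1 xz -0.71 [-0.19  0.23  1.98  0.82  1.25  2.55]
45 90 -1 xz 0.71 [-0.19  0.23  1.98  0.82  1.25 -0.59]
45 105 1 xz -0.71 [-0.17  0.33  1.86  0.71  1.4   2.43]
45 105 -1 xz 0.71 [-0.17  0.33  1.86  0.71  1.4  -0.72]
45 120 1 xz -0.71 [-0.12  0.42  1.74  0.6   1.54  2.3 ]
45 120 -1 xz 0.71 [-0.12  0.42  1.74  0.6   1.54 -0.84]
45 135 1 xz -0.71 [-0.07  0.49  1.63  0.48  1.66  2.17]
45 135 -1 xz 0.71 [-0.07  0.49  1.63  0.48  1.66 -0.98]
```

View pics/w1.png

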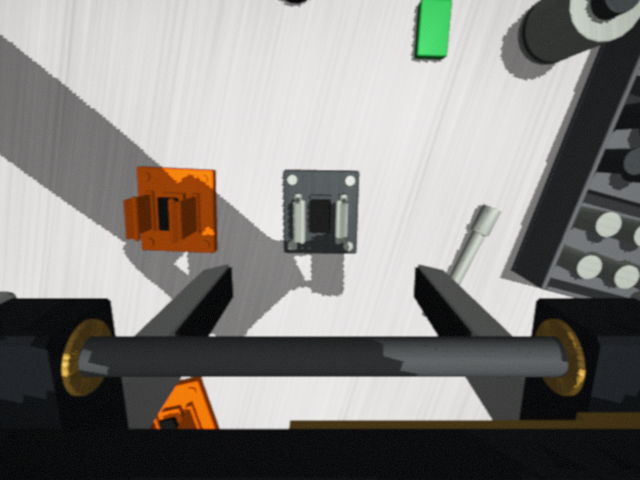

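The wrist view shows the clip base squarely, with corners at about (283,171), (358,170), (358,252) and (285,253). I'll compute its pose, then go above the tensioner with the tool nearly horizontal and look along the fingers.

```bash
cat >> h.py <<'E'
EL,AZ=np.radians(15),np.radians(75)
def grasp_rot():
    z=np.array([np.cos(AZ)*np.cos(EL),np.sin(AZ)*np.cos(EL),-np.sin(EL)]);y=np.array([np.sin(AZ),-np.cos(AZ),0])
    return np.c_[np.cross(y,z),y,z]
E
python3 - <<'E'
from h import *
w=r.get_calibration("wrist");T=np.load("pics/w1.npy");g=cv2.imread("pics/w1.png")
m=(g.max(2)<125).astype(np.uint8);m[:165]=0;m[258:]=0;m[:,:278]=0;m[:,364:]=0
rc=cv2.minAreaRect(np.argwhere(m)[:,::-1].astype(np.float32));print(rc)
P=[onz(w,p,.014,T) for p in((283,171),(358,170),(358,252),(285,253))]
e=(P[0]-P[3]+P[1]-P[2]); print("ctr",np.mean(P,0),"ang",np.degrees(np.arctan2(e[1],e[0])),"sz",np.linalg.norm(P[0]-P[3]),np.linalg.norm(P[1]-P[0]),np.linalg.norm(P[1]-P[2]))
for p in((300,217),(341,217)): print("jaw lips",onz(w,p,.07,T))
Rg=grasp_rot();p=np.array([.526,.196,.105+.11])+.019*Rg[:,2]
r.move_pose(p,R.from_matrix(Rg).as_rotvec());wrist("w2");print(r.sense()["time"],r.sense()["eef_pos"],r.sense()["contact_force"])
E
```

```text
((318.2058410644531, 214.04551696777344), (77.11492156982422, 88.88013458251953), 2.1610796451568604)
ctr [ 0.54822348 -0.19753963  0.014     ] ang 105.3902324716524 sz 0.08820411011995885 0.07780830266867494 0.08813513997740104
jaw lips [ 0.52865858 -0.19760481  0.07      ]
jaw lips [ 0.56482928 -0.18807837  0.07      ]
3.75 [0.53142958 0.21317736 0.21055546] [-0.3569675  -0.17166388 -0.64133667]
```

View pics/w2.png

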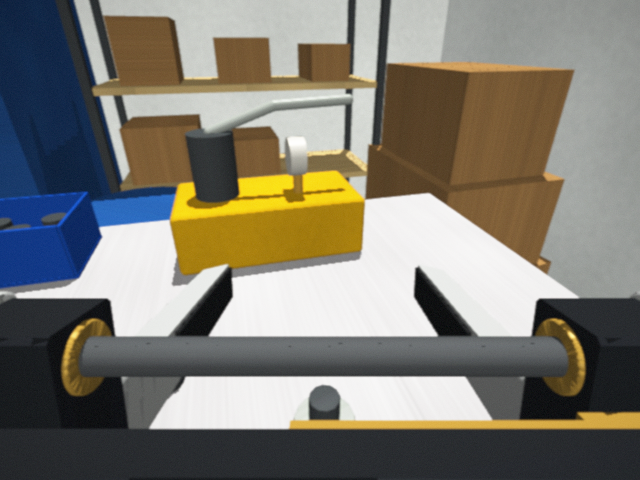

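The wrist view shows the stub top at about (324,392), centred between the fingers. I'll check it against the estimate, descend and grasp.

```bash
python3 - <<'E'
from h import *
w=r.get_calibration("wrist");T=np.load("pics/w2.npy")
c=onz(w,(324,392),.148,T);print("stub top",c)
Rg=grasp_rot();rv=R.from_matrix(Rg).as_rotvec()
xy=np.array([.526,.196]) 
d=c[:2]-xy
if np.linalg.norm(d)<.012: xy=xy+.5*d
p=np.array([*xy,.105])+.019*Rg[:,2]
print(r.movel(p+[0,0,.03],rv,vel=.15), r.movel(p,rv,vel=.1,stop_force=5))
s=r.sense();print(s["eef_pos"]-p,s["contact_force"])
r.command_gripper(.03,50)
s=r.sense();print(s["gripper_width"],s["finger_force"],s["contact_force"])
r.movel(p+[0,0,.12],rv,vel=.15)
s=r.sense();print(s["time"],s["gripper_width"],s["contact_force"],s["ft_torque"])
cv2.imwrite("pics/s3.png",cv2.resize(r.get_image("side")[200:400,180:400],None,fx=2.5,fy=2.5))
E
```

```text
stub top [0.52754194 0.19791702 0.148     ]
False False
[ 2.79747211e-04 -4.49686807e-05  5.67812798e-04] [ 0.37250808  0.24938993 -0.19037951]
0.03511963510421687 49.994977712631226 [ 0.56830501 -0.9777882  -0.88145805]
6.775 0.035402934112189574 [-0.90999968 -0.50572358 -4.98150145] [-1.26531949  0.24817282  0.04548878]
```

View pics/s3.png

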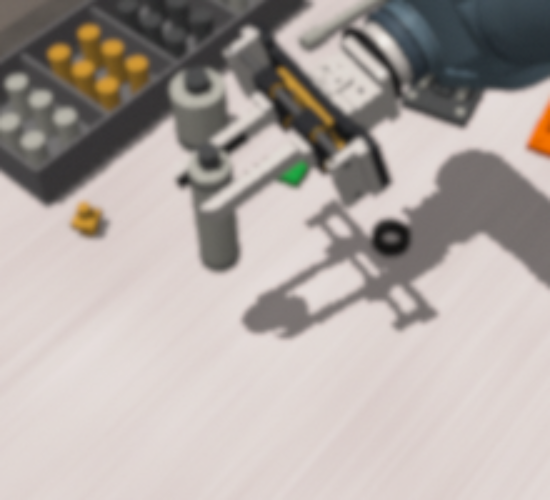

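The cylinder is held upright and its weight shows in the wrist force. I'll turn it level over the clip and look.

```bash
cat >> h.py <<'E'
CLIP=np.array([.549,-.198]);TH=np.radians(105.3)
U=np.array([np.cos(TH),np.sin(TH),0]);YL=np.array([np.sin(TH),-np.cos(TH),0])
def laid(z,off=np.zeros(3)):
    Rg=grasp_rot();ez=np.array([0,0,1.])
    Rl=np.c_[U,YL,np.cross(U,YL)]@np.c_[ez,Rg[:,1],np.cross(ez,Rg[:,1])].T@Rg
    return np.array([*CLIP,z])+.04*U+.019*Rl[:,2]+off,R.from_matrix(Rl).as_rotvec()
E
python3 - <<'E'
from h import *
p,rv=laid(.20);r.move_pose(p,rv);p,rv=laid(.115);r.movel(p,rv,vel=.12)
s=r.sense();print(s["time"],s["eef_pos"]-p,s["gripper_width"],s["contact_force"])
a=cv2.resize(r.get_image("scene")[220:350,170:330],None,fx=2.5,fy=2.5,interpolation=2)
b=cv2.resize(r.get_image("side")[170:300,300:460],None,fx=2.5,fy=2.5,interpolation=2)
cv2.imwrite("pics/h4.png",np.hstack([a,b]))
for n in("scene","side"):
    c=r.get_calibration(n);print(n,[proj(c,[*CLIP,.115]+k*U).round(1).tolist() for k in(-.065,.065,.083)])
E
```

```text
9.0583 [ 0.00073479 -0.00027999  0.00089574] 0.034741891421639845 [ 0.78896339 -0.40551029 -5.59530471]
scene [[234.7, 299.4], [268.5, 253.6], [272.8, 247.8]]
side [[368.9, 194.0], [352.6, 223.2], [350.1, 227.6]]
```

View pics/h4.png

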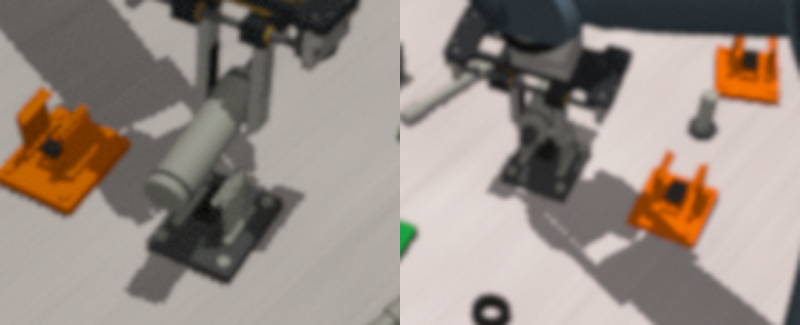

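The held cylinder is level above the clip. Its foot centre is at about (236,297) against a predicted (234.7,299.4). I'll lower it to contact.

```bash
python3 - <<'E'
from h import *
p,rv=laid(.083);r.movel(p,rv,vel=.1);p,rv=laid(.073)
print(r.movel(p,rv,vel=.02,stop_force=4))
s=r.sense();print(s["time"],s["eef_pos"]-p+[0,0,.073],s["contact_force"],s["ft_torque"])
a=cv2.resize(r.get_image("scene")[230:350,190:310],None,fx=3.3,fy=3.3,interpolation=2)
b=cv2.resize(r.get_image("side")[180:300,300:420],None,fx=3.3,fy=3.3,interpolation=2)
cv2.imwrite("pics/h5.png",np.hstack([a,b]))
c=r.get_calibration("scene");print(proj(c,[*CLIP,.0775]-.065*U))
E
```

```text
True
10.025 [-0.00161836  0.0001629   0.07514624] [-3.44163566 -2.25524097 -2.07515516] [-0.10767315  0.47584064 -0.34608978]
[236.91854557 311.55992929]
```

View pics/h5.png

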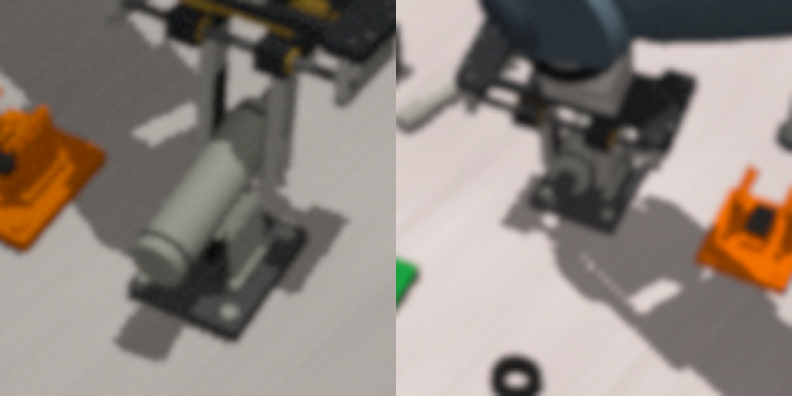

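There's a sideways force (-3.4, -2.3) N: the cylinder is riding on the +x flare. I'll lift a little, shift 2.5 mm toward -YL and lower again.

```bash
python3 - <<'E'
from h import *
def go(o,dth=0):
    off=-o*YL
    p,rv=laid(.084,off);r.movel(p,rv,vel=.06);s=r.sense();print("free",s["contact_force"],s["ft_torque"])
    p,rv=laid(.073,off);h=r.movel(p,rv,vel=.02,stop_force=4);s=r.sense();f=s["contact_force"]
    print(o,h,"z",s["eef_pos"][2]-p[2]+.073,"f",f,"lat",f@YL,"ax",f@U,s["ft_torque"],s["time"]);return f@YL
l=go(.0025)
if abs(l)>2: go(.0025-.0006*l*1.0 if abs(l)<6 else .0025)
E
```

```text
free [-0.21588828 -0.16851332 -4.75182523] [0.46102598 0.0242874  0.0260097 ]
0.0025 True z 0.07493871385945342 f [ 3.20913525 -0.67207913 -0.14220875] lat 2.9180516399288714 ax -1.4950632198092757 [-0.12640996 -0.67117322  0.1076577 ] 10.8917
free [ 0.24186618  0.63490444 -5.13750106] [ 0.53034588  0.03259955 -0.00471897]
0.0007491690160426774 True z 0.07460499820702253 f [ 0.86404917 -1.114827    0.83503376] lat 0.5392522370335824 ax -1.3033139481642655 [-0.2306866  -0.28884508 -0.05248443] 11.675
```

The lateral force is nearly gone, about 0.5 N. I'll release, back away and look from above.

```bash
python3 - <<'E'
from h import *
r.command_gripper(.06)
p,rv=laid(.0746,-.0007*YL)
Z=R.from_rotvec(rv).as_matrix()[:,2]
r.movel(p-.12*Z,rv,vel=.15)
c=CLIP-.0007*YL[:2]
r.move_pose([*c,.25],down(TH-np.pi/2))
im,T=wrist("w6");print(r.sense()["time"])
w=r.get_calibration("wrist")
for k,z in((-.065,.0775),(.065,.0775),(.083,.0775)):print(proj(w,[*c,z]+k*U,T).round(1))
cv2.imwrite("pics/w6c.png",cv2.resize(im[110:290,210:430],None,fx=3,fy=3,interpolation=2))
E
```

```text
13.775
[323.8 285.2]
[323.3 153.8]
[323.3 133.8]
```

View pics/w6c.png

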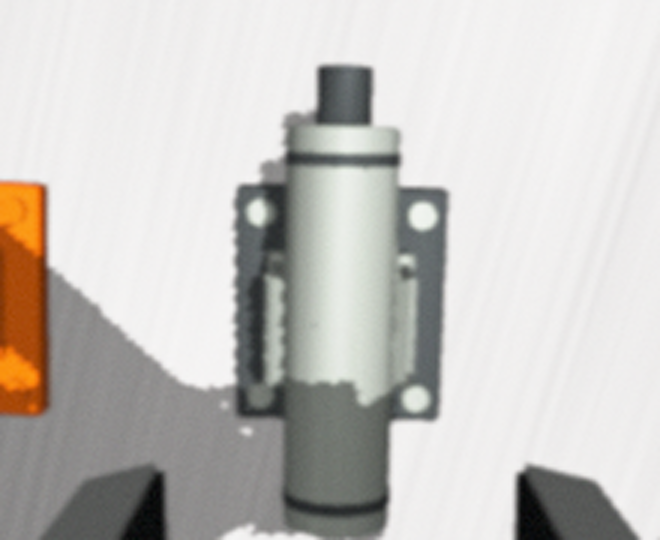

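The cylinder rests on the jaws, with its ends at about (325,152) and (322,288) and the stub tip at (325,132). The base corners give a clip centre of about (323.3,210.7). I'll check the axial centring, then press with both open fingertips straddling the jaws.

```bash
python3 - <<'E'
from h import *
w=r.get_calibration("wrist");T=np.load("pics/w6.npy")
c0=onz(w,(323.3,210.7),.014,T); m=(onz(w,(325,152.3),.0795,T)+onz(w,(322,288),.0775,T))/2
print("clip",c0,"mid",m,"len",np.linalg.norm(onz(w,(325,152.3),.0795,T)-onz(w,(322,288),.0775,T)))
c=CLIP-.0007*YL[:2]
print("axial/lat: clip",(c0[:2]-c)@U[:2],(c0[:2]-c)@YL[:2]," mid",(m[:2]-c)@U[:2],(m[:2]-c)@YL[:2])
for z in(.074,.0655):print("jaw x range",[((onz(w,(323,110+v/3),z,T)[:2]-c)@U[:2]).round(4) for v in(255,385)])
r.command_gripper(.054,40)
q0=r.sense()["q"]
a=min((TH,TH-np.pi),key=lambda a:np.abs(np.array(r.ik([*c,.13],down(a)))-q0).max() if r.ik([*c,.13],down(a)) is not None else 9)
print(a,r.ik([*c,.13],down(a)),r.sense()["gripper_width"])
r.move_pose([*c,.16],down(a));print(r.sense()["time"],r.sense()["contact_force"])
E
```

```text
clip [ 0.54776517 -0.19680672  0.014     ] mid [ 0.54842003 -0.19901791  0.0785    ] len 0.13442119108387024
axial/lat: clip 0.0014768223239383378 -0.00017619392143625846  mid -0.0008287974342202263 -0.0001280108814486586
jaw x range [np.float64(0.0261), np.float64(-0.017)]
jaw x range [np.float64(0.0252), np.float64(-0.019)]
-1.303760951239764 [-5.41173206e-01  1.69944726e-01  1.79032716e+00 -4.44089210e-16
  1.18132077e+00  7.62587746e-01] 0.05398130947282392
15.5167 [-0.32367956  0.30275326 -0.09623561]
```

Centring is good to about 2 mm. Now I'll press through.

```bash
python3 - <<'E'
from h import *
c=CLIP-.0007*YL[:2]+.0005*U[:2]
f0=r.sense()["contact_force"][2];rv=down(TH-np.pi)
r.movel([*c,.104],rv,vel=.1)
print(r.movel([*c,.09],rv,vel=.015,stop_force=4))
s=r.sense();print("touch",s["eef_pos"][2],s["contact_force"],s["ft_torque"])
for z in np.arange(s["eef_pos"][2]-.002,.0715,-.002):
    r.movel([*c,z],rv,vel=.03);s=r.sense();print(round(z,4),s["eef_pos"][2].round(4),(s["contact_force"]-[0,0,f0]).round(2),s["ft_torque"].round(2))
    if s["contact_force"][2]-f0>28: break
print(s["time"])
E
```

```text
True
touch 0.09559239985028739 [-0.08092611  0.05606995  3.8669524 ] [ 0.02862001  0.08001975 -0.05947914]
0.0936 0.0951 [-1.96  0.8   9.5 ] [0.32 0.38 0.02]
0.0916 0.0941 [-2.59  1.77 12.39] [ 0.33  0.5  -0.  ]
0.0896 0.0928 [-1.74  2.15 14.42] [0.34 0.5  0.01]
0.0876 0.0912 [-2.13  1.35 15.71] [0.24 0.34 0.01]
0.0856 0.0893 [-1.07  0.32 15.13] [ 0.07  0.29 -0.  ]
0.0836 0.0867 [-0.55 -0.45 11.44] [-0.21 -0.01  0.02]
0.0816 0.0831 [ 2.72 -2.2   3.19] [-0.43 -0.35 -0.  ]
0.0796 0.0782 [-0.46 -0.74 -0.08] [-0.04 -0.04 -0.03]
0.0776 0.0768 [-0.82 -0.22  0.17] [ 0.03  0.02 -0.01]
0.0756 0.0754 [-0.27 -0.85  0.76] [-0.03  0.02  0.01]
0.0736 0.0734 [ 0.3   0.09 -0.06] [0.02 0.01 0.01]
0.0716 0.0714 [ 0.5  -0.02  0.04] [ 0.01  0.01 -0.03]
19.85
```

It snapped through: 15.7 N peak, then the force dropped to zero. I'll keep pressing to about 8 N, which is half the pad travel.

```bash
python3 - <<'E'
from h import *
c=CLIP-.0007*YL[:2]+.0005*U[:2];rv=down(TH-np.pi);z=.0705
while z>.056:
    r.movel([*c,z],rv,vel=.02);r.sleep(.15)
    S=[];
    for _ in range(5): S.append(r.sense()["contact_force"]);r.sleep(.04)
    f=np.mean(S,0);s=r.sense();print(round(z,4),s["eef_pos"][2].round(4),f.round(2),s["ft_torque"].round(2),s["time"])
    if f[2]>7.6: break
    z-=.0012 if f[2]<5 else .0006
a=cv2.resize(r.get_image("scene")[230:350,190:310],None,fx=3.3,fy=3.3,interpolation=2)
b=cv2.resize(r.get_image("side")[180:300,300:420],None,fx=3.3,fy=3.3,interpolation=2)
cv2.imwrite("pics/h7.png",np.hstack([a,b]))
E
```

```text
0.0705 0.0705 [0.15 0.31 0.17] [ 0.01 -0.   -0.03] 20.4583
0.0693 0.0695 [-0.08  0.16  1.98] [ 0.02  0.   -0.06] 21.0667
0.0681 0.0684 [-0.32  0.25  5.12] [ 0.12  0.01 -0.05] 21.675
0.0675 0.068 [-0.2   1.12  6.07] [0.22 0.08 0.  ] 22.2833
0.0669 0.0676 [-0.35  0.79  7.4 ] [ 0.25  0.06 -0.  ] 22.8917
0.0663 0.0673 [-0.97  1.94  8.22] [ 0.39  0.14 -0.04] 23.5
```

View pics/h7.png

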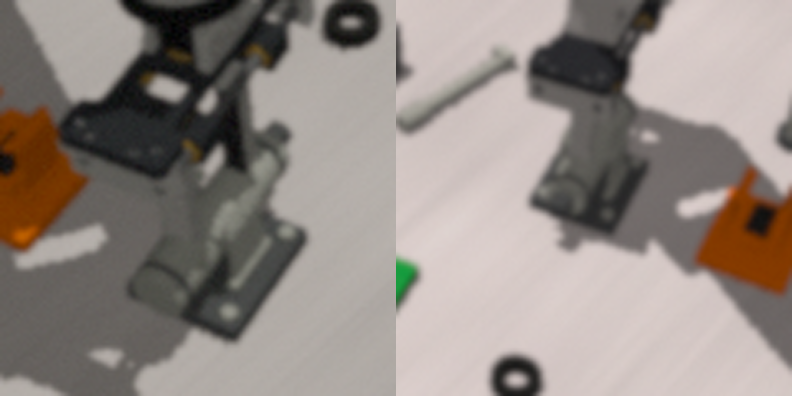

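The cylinder lies level in the clip with both fingertips pressing. The push is 8.2 N, so the pad is squeezed about 4.3 mm. I'm handing it in.

```bash
python3 -c "
from h import *
s=r.sense();print(s['contact_force'],s['eef_pos'],s['time']);print(r.hand_in())"
```

```text
[-1.26362736  1.99733624  8.82317817] [ 0.54879274 -0.19778059  0.06723846] 23.6
the job is handed in; nothing more can be done
None
```

The tensioner snapped through into the dark clip at a peak push of about 16 N, with its middle about 2 mm from the clip's centre. I handed it in at 23.6 s, still pressed down level with about 8–9 N, so the pad is squeezed roughly 4.5 mm of its 8 mm travel by my estimate.

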